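Shut and cam-lock the filter drawer of a dust extractor

ROBOT

A 6-joint arm with a two-finger parallel gripper is mounted at the origin on the work surface; the furniture and walls round the work are solid. World frame = base frame: x ahead of the robot, y to its left, z up, the work surface at z = 0. Lengths are in mm, angles in rad, forces in N, time in s.
With the tool pointing down it reaches from about 275 to 725 mm from the base axis. Payload 5.6 kg.
Tool frame: the origin (TCP) lies at the very end of the fingers, on their centre line; the grasp point (between the pads) lies 19 mm behind it; z points along the fingers, y is the line along which they close (so a half turn about z gives the same grasp; the last joint's range is limited). The gripper opens to 85 mm and grips with 20 to 120 N. Pads are 22 mm wide; open, the fingers measure 114 mm over their backs; the gripper's body (76 mm by 85 mm) begins 54 mm behind the grasp point. The pads swing forward as they close: fully open they stand 13 mm farther back than shut.
Start: joints at [-1.045, 0.255, 0.108, 0, -1.424, -0.285], TCP at [131.184, -534.119, 231.283] pointing down, gripper open.
Joint ranges: [-2.95, 2.95], [-1.21, 1.97], [-1.09, 1.5], [-2.87, 1.71], [-2.94, -0.07], [-3.05, 3.05]. Speed limits (rad/s): [2.57, 2.57, 3.14, 3.14, 3.14, 3.14].

INTERFACE

Orientations are given as a 3x3 rotation matrix whose columns are the frame's x, y, z axes.
In Python, from workcell import robot gives the robot as it stands.
- The arm moves only by the tool servo_tool, never from a script. Its argument "targets" is a list of rows, each a list of 7 numbers: the finger opening in mm, from 0 to 85.4, then the shift along the tool's x, y, z in mm, then the turn, a rotation vector about the tool's x, y, z in degrees. A call has 1 to 10 rows; each row is the pose to reach, as a shift and turn from the pose commanded when the call began, along the tool's axes at that moment; what a row does not reach only later rows make up. A row lasts 1/12 s, in which the tool goes at most 41.7 mm and 7.16 degrees, less where a joint would pass 70% of its speed; a pose out of reach is approached as far as the arm can. A call with a gripper value outside its range is refused whole. The fingers move at their own pace and stop on an object; the grip force is fixed at half the most. Time passes only in rows, so rows that repeat a pose let the fingers close. It gives the time, the measured TCP pose, the force, the opening and the grip force at its end, in the units of the state.
- robot.sense(): the state, without advancing time (a new reading comes with each control period).
- robot.read_camera(name): name is "scene" or "top" or "wrist"; returns the picture (384x512x3 uint8, red, green, blue); there is no depth.
- robot.camera_model(name): a dict with "fovy" (degrees; the focal length in pixels is half the picture's height over the tangent of half this angle, whatever the lens; pixels are square), "cx", "cy" (the principal point, pixels), "T" (4x4, takes a point from camera to world coordinates). Camera axes: x right, y up, looking along -z (the intrinsics and any distortion apply to the point x, -y, -z); pixel columns grow to the right and rows downward; lengths in mm; the calibration is good to about 2 mm. A picture is of the moment at which its call begins: read the wrist's pose just before it. camera_model takes no time and is no camera call; for the wrist camera it gives the pose at the moment of the call.
- robot.job_done(): hands the job in; it is judged then, once.
Trained networks look in the newest picture that a camera, given by its name, has taken for a name from the list of things; names that differ only in an ending like _2 or _b are one class to them, and where a whole thing is asked for, a point or a joint stands for the part that bears it (a point fixed in the world has none). Each returns a list of dicts, best first, with "conf" (0 to 1); they miss things now and then, are a little off and sometimes report something else, mostly with a low value. They report only what shows in the picture. A call takes as long as a camera call.
- robot.regions_of(camera, name): "region" (384x512 bool, what is visible of it) and "at" ([column, row] in pixels, amid what is visible of it).
The state is a dict: "time_s": time; "joints": joint angles; "dq": joint speeds; "joint_efforts": joint torques, N m; "tool_pos": TCP position; "eef_rot": TCP orientation; "wrist_force": force on the tool from outside, world axes, zero at the start; "torque": the same for the moment, N m; "grip_width": finger opening in mm; "finger_force": force on a finger pad.
Only numpy, scipy, OpenCV 4.12 (cv2) and the standard library are available. Lean on these libraries where they do the work, as an engineer would, in place of code of your own. Each camera call takes 0.05 s, during which the arm holds its last target. There are 200 camera calls.

TASK

The filter of the small bench dust extractor has just been changed and its drawer was left standing open. Push the drawer home until it clicks into its detent, then turn the cam lock on top half a turn clockwise (seen from above), right to its stop, so that its hook catches the drawer's bolt and draws the drawer tight against the rubber seal. Do not knock about the tools and the old filter that lie around it.

Things in the scene. Friction and masses are not known exactly. Their poses are not given: they have to be found in the camera images.
- extractor: Grey sheet-metal dust extractor, fixed: a box 130 mm deep (its x) x 160 wide (y) x 92 high. Origin: centre of its underside, on the bench; the front with the drawer faces its own -x; its yaw varies. On its flat top: the cam lock in mid-width near the front, a hose spigot (radius 24, 26 mm tall) at rear left (x 38, y 50 mm), a low rocker switch at rear right.
- filter_drawer (a joint): Drawer opening, m: 0 = drawn tight, about 0.007 = at its detent, 0.045 to 0.07 at the start; slides along the extractor's x (+x closes). Friction 1 N; the spring detent takes about 7 N at 0.018 to 0.010. Below 0.0075 the seal pushes back 2 N/mm: let go after a push of 8 to 20 N it rests at about 0.007; only the cam holds it nearer 0. If it is not at the detent the hook cannot catch the pin.
- cam_lock (a joint): Turn of the cam lock, rad: 0 = unlocked stop (lever points to the extractor's -y), pi = locked stop (lever to +y); grows clockwise seen from above, the lever swinging over the front (-x) on the way. Starts at 0 to 0.35; stays where it is left. Turns freely (0.06 N m) to about 1.3, then stiffens to about 0.2 N m as the hook draws the pin in; from 2.9 on the spiral is even.
- cam_axis (a point): Point on the cam's upright axis at mid-height of the lever bar, 122 mm above the bench, 50 mm behind the extractor's front face, in mid-width; does not move. The cam: steel disc of radius 20 mm with a crescent hook round it (outer radius 51 mm, 101 to 111 mm above the bench); above it the lever bar, 16 mm wide, 116 to 128 mm above the bench; hub radius 13 mm, 135 mm high.
- lever_grip (a point): Centre of the black upright grip at the lever's end, 78 mm from the cam's axis, 140 mm above the bench; grip 20 mm across, standing from 128 to 152 mm, on a boss 24 mm across that ends the bar. The straight bar between hub and boss, 14 to 65 mm from the axis, can be pushed on its side with a fingertip.
- drawer_front (a point): Point on the front face of the drawer's flat front plate, 30 mm left (+y) of its middle, 78 mm above the bench, a good place to push; moves with the drawer. The plate is 146 mm wide, 12 thick, from 9 to 90 mm above the bench; in its middle a steel angle strap (24 mm wide, 3 mm proud) runs up and back over the case at 98 mm height.
- bolt_pin (a point): Top centre of the bolt: an upright headed steel pin (10 mm thick, head 14 mm, top 114 mm above the bench) on the drawer's strap, in mid-width. It stands 28 mm in front (-x) of the cam's axis when the drawer is tight, about 35 mm at the detent.
- paint_brush: Bystander: paint brush 52x207x15 mm lying on the bench in front of the extractor; origin: centre of its underside.
- driver: Bystander: flat screwdriver with red handle, 31x192x30 mm, lying on the bench to the front right; origin: centre of its underside.
- spanner: Bystander: steel spanner 36x191x6 mm lying on the bench to the right, in front of the jig; origin: centre of its underside.
- old_filter: Bystander: the dirty old filter, pleats in a card frame 106x108x44 mm, lying on the bench to the left of the extractor; origin: centre of its underside.

How it is judged:
By the outcome, as a careful person would: the job done as asked, in the order asked, and still so for the second after the job is handed in, with the robot touching nothing.
It also fails if it takes over 48 s, if anything falls off the work surface, if the arm or the gripper's body presses on something with over 40 N, if the wrist force passes 120 N, or if a joint passes its speed limit or range.

## Working session

There is one attempt and no reset: what is moved stays moved. The work goes in short steps, Python scripts to look and compute and a tool call to move; the robot and the scene stay as the last step left them, time stands still between calls to the robot, and variables do not carry over. Pictures are saved under pics/ and viewed, at most 10 in all, crops included, and the job is handed in when it is done.

Besides the shell and the picture viewer there is one more tool, called after "Request:" as name([rows], argument=value, ...), one row to a line, values as JSON. servo_tool: Moves the arm, as the interface text tells. Its arguments: {"type":"object","properties":{"targets":{"type":"array"}},"required":["targets"]}

```bash
mkdir -p pics; cat > h.py <<'E'
import numpy as np, cv2
from workcell import robot
def ray(cam,u,v,M=None):
    M=M or robot.camera_model(cam); f=192/np.tan(np.radians(M["fovy"])/2); T=np.array(M["T"])
    d=T[:3,:3]@np.array([(u-M["cx"])/f,-(v-M["cy"])/f,-1]); return T[:3,3],d
def atz(cam,u,v,z,M=None):
    o,d=ray(cam,u,v,M); return o+d*(z-o[2])/d[2]
def proj(cam,p,M=None):
    M=M or robot.camera_model(cam); f=192/np.tan(np.radians(M["fovy"])/2); T=np.array(M["T"])
    c=T[:3,:3].T@(np.array(p)-T[:3,3]); return np.array([M["cx"]-f*c[0]/c[2],M["cy"]+f*c[1]/c[2]])
E
python3 - <<'E'
from h import *
ims=[]
for c in("scene","top"):
    im=robot.read_camera(c)[...,::-1]; cv2.imwrite(f"pics/{c}1.png",im)
    M=robot.camera_model(c); print(c,{k:(np.round(v,3).tolist() if k=="T" else v) for k,v in M.items()})
    for n in("extractor","lever_grip","bolt_pin","drawer_front","cam_lock","filter_drawer"):
        print(c,n,[(round(r["conf"],2),np.round(r["at"]).tolist(),int(r["region"].sum())) for r in robot.regions_of(c,n)[:2]])
print(robot.sense())
E
```

```text
scene {'fovy': 47.18555057671998, 'cx': 257.3766363365207, 'cy': 193.04035478565015, 'T': [[-0.561, 0.332, -0.758, -425.288], [-0.828, -0.224, 0.515, 492.405], [0.001, 0.917, 0.4, 611.961], [0.0, 0.0, 0.0, 1.0]]}
scene extractor [(0.75, [246.0, 200.0], 1325), (0.23, [136.0, 235.0], 1273)]
scene lever_grip []
scene bolt_pin []
scene drawer_front []
scene cam_lock [(0.47, [256.0, 180.0], 72)]
scene filter_drawer []
top {'fovy': 45.62651019115036, 'cx': 252.72892162088138, 'cy': 191.5560047521176, 'T': [[-0.023, 0.996, -0.082, 390.378], [-1.0, -0.022, 0.008, -121.222], [0.006, 0.082, 0.997, 1407.308], [0.0, 0.0, 0.0, 1.0]]}
top extractor [(0.81, [282.0, 170.0], 3682)]
top lever_grip [(0.56, [288.0, 163.0], 426)]
top bolt_pin [(0.92, [290.0, 202.0], 1000)]
top drawer_front [(0.75, [287.0, 200.0], 1024)]
top cam_lock [(0.74, [285.0, 166.0], 348)]
top filter_drawer [(0.84, [288.0, 200.0], 1102)]
{'time_s': 0.7, 'joints': array([-1.04541265e+00,  2.55083382e-01,  1.08220603e-01, -1.68410661e-05,
       -1.42390651e+00, -2.84624273e-01]), 'dq': array([ 2.16123951e-05, -1.12513136e-03,  2.49357161e-03, -8.97954584e-04,
        3.18775100e-04, -5.69605790e-04]), 'joint_efforts': array([ 2.97367469e-04, -3.86298287e+01,  2.38034606e+01,  5.36712080e+00,
       -5.72977515e-04,  1.58214493e-05]), 'tool_pos': array([ 131.18496792, -534.12204422,  231.29752062]), 'eef_rot': array([[-9.71157770e-01, -2.38437801e-01,  2.79718055e-05],
       [-2.38437801e-01,  9.71157770e-01, -1.50327221e-05],
       [-2.35806671e-05, -2.12686807e-05, -9.99999999e-01]]), 'wrist_force': array([ 0.33889789, -0.75749411,  0.57930185]), 'torque': array([0.01941991, 0.062105  , 0.05746726]), 'finger_force': 0.0, 'grip_width': 85.42058503602675}
```

View pics/top1.png

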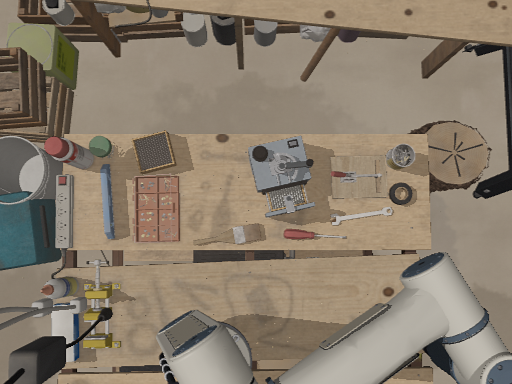

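View pics/scene1.png

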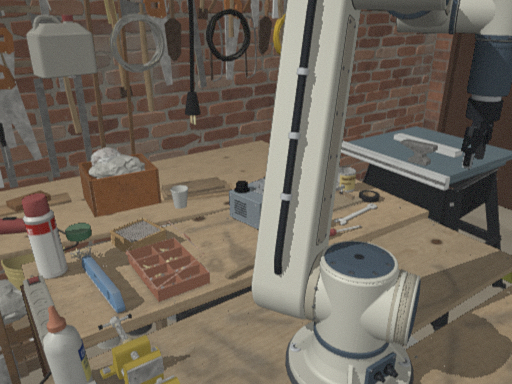

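The top view shows the extractor around (282,168) with its front towards the robot (image down), the drawer plate at about (289,210) and the lever grip at about (309,162). The brush is at (230,235) and the driver at (312,235). I'll crop in closer and measure.

```bash
python3 - <<'E'
from h import *
im=cv2.imread("pics/top1.png")[125:255,190:350]
cv2.imwrite("pics/c1.png",cv2.resize(im,None,fx=4.6,fy=4.6,interpolation=cv2.INTER_CUBIC))
for n,z in(("extractor",92),("filter_drawer",90),("cam_lock",122)):
    r=robot.regions_of("top",n)[0]["region"].astype(np.uint8)
    rc=cv2.minAreaRect(np.argwhere(r)[:,::-1].astype(np.float32))
    b=cv2.boxPoints(rc); print(n,b.round(1).tolist(),[atz("top",*p,z)[:2].round().tolist() for p in b])
for n in("paint_brush","driver","spanner","old_filter"):
    for r in robot.regions_of("top",n)[:1]:
        b=cv2.boxPoints(cv2.minAreaRect(np.argwhere(r["region"])[:,::-1].astype(np.float32)));print(n,[atz("top",*p,10)[:2].round().tolist() for p in b])
E
```

```text
extractor [[245.5, 148.10000610351562], [305.1000061035156, 133.1999969482422], [322.79998779296875, 204.3000030517578], [263.29998779296875, 219.1999969482422]] [[626.0, -114.0], [666.0, -289.0], [457.0, -334.0], [418.0, -161.0]]
filter_drawer [[258.1000061035156, 194.3000030517578], [307.0, 180.89999389648438], [313.8999938964844, 206.1999969482422], [265.0, 219.60000610351562]] [[490.0, -147.0], [526.0, -290.0], [452.0, -308.0], [417.0, -166.0]]
cam_lock [[274.0, 153.0], [312.0, 153.0], [312.0, 173.0], [274.0, 173.0]] [[605.0, -195.0], [602.0, -303.0], [545.0, -301.0], [547.0, -193.0]]
paint_brush [[371.0, 54.0], [415.0, -144.0], [362.0, -156.0], [318.0, 41.0]]
driver [[388.0, -223.0], [385.0, -381.0], [357.0, -380.0], [361.0, -222.0]]
spanner [[430.0, -370.0], [451.0, -555.0], [418.0, -557.0], [398.0, -373.0]]
old_filter [[680.0, 243.0], [707.0, 130.0], [591.0, 101.0], [564.0, 213.0]]
```

View pics/c1.png

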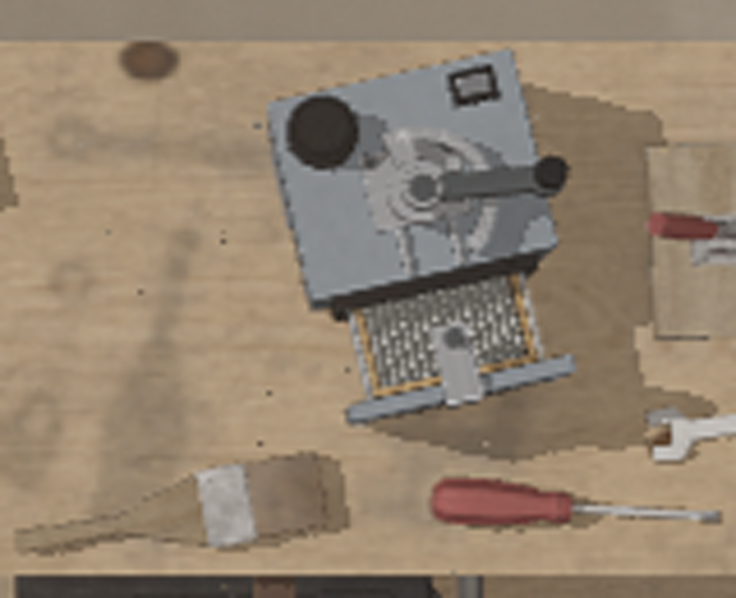

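```bash
python3 - <<'E'
from h import *
P=lambda x,y,z:atz("top",190+x/4.6,125+y/4.6,z)
FL,BL,BR,FR=P(313,305,92),P(270,102,92),P(513,52,92),P(555,240,92)
ang=lambda d:np.degrees(np.arctan2(d[1],d[0]))
print([p[:2].round(1).tolist() for p in(FL,BL,BR,FR)])
print("yaws",ang(BL-FL),ang(BR-FR),ang(FL-FR)-90,ang(BL-BR)-90, "w",np.linalg.norm(FL-FR),np.linalg.norm(BL-BR),np.linalg.norm(BL-FL))
c=(FL+BL+BR+FR)/4; 
hub=P(425,187,135);grip=P(550,172,152);pin=P(455,338,114);pl=P(350,412,90);pr=P(573,362,90)
print("c",c,"hub",hub,"grip",grip,"pin",pin,"plate",pl,pr)
yaw=np.radians(12.8);R=np.array([[np.cos(yaw),np.sin(yaw)],[-np.sin(yaw),np.cos(yaw)]])
for n,p in dict(FL=FL,BL=BL,BR=BR,FR=FR,c=c,grip=grip,pin=pin,pl=pl,pr=pr).items(): print(n,(R@(p-hub)[:2]).round(1))
E
```

```text
[[498.7, -147.6], [628.3, -123.4], [657.1, -278.5], [536.4, -301.2]]
yaws 10.55314746372105 10.64620306558212 13.789978614157363 10.505673596312633 w 158.1511301525194 157.69943354613764 131.86364993915836
c [ 580.14217661 -212.64837702   92.        ] hub [ 565.97216703 -216.86709787  135.        ] grip [ 571.08184264 -291.30529979  152.        ] pin [ 474.48721641 -234.31554901  114.        ] plate [ 431.05374497 -169.18652207   90.        ] [ 459.25961737 -310.17434307   90.        ]
FL [-50.2  82.5]
BL [81.5 77.3]
BR [ 75.2 -80.3]
FR [-47.5 -75.6]
c [14.8  1. ]
grip [-11.5 -73.7]
pin [-93.1   3.3]
pl [-121.    76.4]
pr [-124.7  -67.3]
```

Request:
servo_tool([
  [0, -20, 15, 0, 0, 0, 0.5],
  [0, -55, 40, 0, 0, 0, 1],
  [0, -95, 70, 0, 0, 0, 1.5],
  [0, -135, 100, 0, 0, 0, 2],
  [0, -175, 130, 0, 0, 0, 2.8],
  [0, -215, 158, 0, 0, 0, 2.8],
  [0, -250, 184, 0, 0, 0, 2.8],
  [0, -282, 208, 0, 0, 0, 2.8],
  [0, -310, 228, 0, 0, 0, 2.8],
  [0, -329, 243, 0, 0, 0, 2.8],
])

```text
time_s: 1.88
tool_pos: [388.0, -224.8, 231.7]
eef_rot: [[-0.982, -0.191, 0.001], [-0.191, 0.982, -0.0], [-0.001, -0.0, -1.0]]
wrist_force: [-0.2, -0.9, -0.0]
grip_width: 0.3
finger_force: 0.0
```

```bash
python3 - <<'E'
from h import *
s=robot.sense(); M=robot.camera_model("wrist"); im=robot.read_camera("wrist")
print(s["time_s"],s["tool_pos"],s["eef_rot"].round(3).tolist(),s["joints"].round(2),s["wrist_force"].round(1))
print(M["fovy"],M["cx"],M["cy"],np.round(M["T"],3).tolist())
cv2.imwrite("pics/w1.png",im[...,::-1])
for n in("drawer_front","cam_lock","lever_grip","bolt_pin","extractor"):
    print(n,[(round(r["conf"],2),np.round(r["at"]).tolist()) for r in robot.regions_of("wrist",n)[:1]])
yaw=np.radians(11.);R=np.array([[np.cos(yaw),-np.sin(yaw)],[np.sin(yaw),np.cos(yaw)]])
W=lambda x,y,z:np.r_[R@np.array([x,y])+[566,-217],z]
for n,p in dict(hub=(0,0,135),FL=(-50,80,92),FR=(-50,-80,92),BL=(80,80,92),plL=(-123,73,90),plR=(-123,-73,90),pin=(-89,0,114)).items(): print(n,proj("wrist",W(*p),M).round())
E
```

```text
1.8833 [ 387.99584806 -224.84759081  231.69378415] [[-0.982, -0.191, 0.001], [-0.191, 0.982, -0.0], [-0.001, -0.0, -1.0]] [-0.17  0.05 -0.14  0.   -1.38 -1.21] [-0.2 -0.9 -0. ]
59.967573827971876 253.22044672638708 195.91221142105147 [[-0.191, -0.929, -0.316, 305.993], [0.982, -0.181, -0.06, -240.588], [-0.001, -0.321, 0.947, 373.965], [0.0, 0.0, 0.0, 1.0]]
drawer_front [(0.56, [216.0, 228.0])]
cam_lock [(0.52, [154.0, 357.0])]
lever_grip [(0.68, [157.0, 356.0])]
bolt_pin [(0.84, [218.0, 235.0])]
extractor [(0.88, [218.0, 238.0])]
hub [225. 378.]
FL [307. 303.]
FR [148. 303.]
BL [301. 400.]
plL [303. 237.]
plR [148. 236.]
pin [224. 282.]
```

View pics/w1.png

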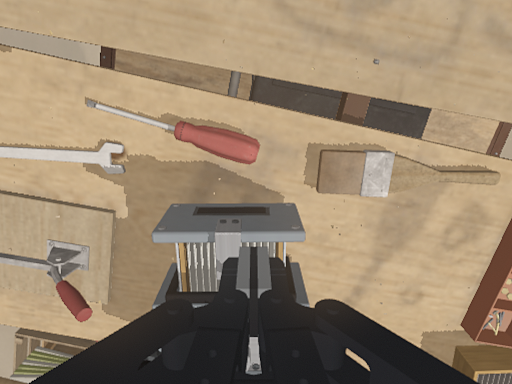

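The wrist view shows the plate's top edge at row ~234, columns 153–305, as predicted, so the pose estimate holds. The driver handle at (215,143) and the brush at (360,175) lie low and clear. Next I lower the fingers in front of the plate and approach.

Request:
servo_tool([
  [0, 0, 2, 25, 0, 0, 0],
  [0, 0, 4, 60, 0, 0, 0],
  [0, 0, 6, 98, 0, 0, 0],
  [0, 0, 6, 133, 0, 0, 0],
  [0, 0, 6, 157, 0, 0, 0],
  [0, -4, 6, 164, 0, 0, 0],
  [0, -14, 6, 164, 0, 0, 0],
  [0, -24, 6, 164, 0, 0, 0],
  [0, -32, 6, 164, 0, 0, 0],
  [0, -36, 6, 164, 0, 0, 0],
])

```text
time_s: 3.02
tool_pos: [424.2, -214.3, 69.1]
eef_rot: [[-0.982, -0.191, 0.004], [-0.191, 0.982, -0.001], [-0.004, -0.002, -1.0]]
wrist_force: [-0.0, -0.0, 0.7]
grip_width: -0.5
finger_force: 0.0
```

Request:
servo_tool([
  [0, -5, 0, 0, 0, 0, 0],
  [0, -10, 0, 0, 0, 0, 0],
  [0, -15, 0, 0, 0, 0, 0],
  [0, -20, 0, 0, 0, 0, 0],
  [0, -24, 0, 0, 0, 0, 0],
  [0, -28, 0, 0, 0, 0, 0],
  [0, -32, 0, 0, 0, 0, 0],
  [0, -36, 0, 0, 0, 0, 0],
  [0, -39, 0, 0, 0, 0, 0],
  [0, -40, 0, 0, 0, 0, 0],
])

```text
time_s: 3.85
tool_pos: [461.0, -206.2, 67.2]
eef_rot: [[-0.982, -0.191, -0.0], [-0.191, 0.982, 0.0], [-0.0, 0.0, -1.0]]
wrist_force: [-1.6, 0.8, 1.0]
grip_width: 0.4
finger_force: 0.5
```

Request:
servo_tool([
  [0, -3, 0, 0, 0, 0, 0],
  [0, -6, 0, 0, 0, 0, 0],
  [0, -9, 0, 0, 0, 0, 0],
  [0, -12, 0, 0, 0, 0, 0],
  [0, -14, 0, 0, 0, 0, 0],
  [0, -16, 0, 0, 0, 0, 0],
  [0, -18, 0, 0, 0, 0, 0],
  [0, -19, 0, 0, 0, 0, 0],
  [0, -20, 0, 0, 0, 0, 0],
  [0, -20, 0, 0, 0, 0, 0],
])

```text
time_s: 4.68
tool_pos: [480.8, -202.5, 67.4]
eef_rot: [[-0.982, -0.191, 0.001], [-0.191, 0.982, -0.0], [-0.001, -0.0, -1.0]]
wrist_force: [0.2, 0.9, -0.2]
grip_width: -0.2
finger_force: 0.0
```

Request:
servo_tool([
  [0, -1, 0, 0, 0, 0, 0],
  [0, -2, 0, 0, 0, 0, 0],
  [0, -3, 0, 0, 0, 0, 0],
  [0, -3, 0, 0, 0, 0, 0],
  [0, -3, 0, 0, 0, 0, 0],
])

```text
time_s: 5.1
tool_pos: [482.5, -202.0, 67.3]
eef_rot: [[-0.982, -0.191, -0.001], [-0.191, 0.982, -0.0], [0.001, 0.0, -1.0]]
wrist_force: [-5.0, 0.6, 3.1]
grip_width: -0.3
finger_force: 2.2
```

Request:
servo_tool([
  [0, -1, 0, 0, 0, 0, 0],
  [0, -2, 0, 0, 0, 0, 0],
  [0, -3, 0, 0, 0, 0, 0],
  [0, -3, 0, 0, 0, 0, 0],
  [0, -3, 0, 0, 0, 0, 0],
])

```text
time_s: 5.52
tool_pos: [484.5, -201.6, 67.2]
eef_rot: [[-0.982, -0.191, -0.003], [-0.191, 0.982, -0.0], [0.003, 0.0, -1.0]]
wrist_force: [-7.1, -1.7, 5.5]
grip_width: -0.3
finger_force: 3.6
```

Request:
servo_tool([
  [0, -1, 0, 0, 0, 0, 0],
  [0, -2, 0, 0, 0, 0, 0],
  [0, -3, 0, 0, 0, 0, 0],
  [0, -3, 0, 0, 0, 0, 0],
  [0, -3, 0, 0, 0, 0, 0],
])

```text
time_s: 5.93
tool_pos: [486.2, -201.2, 67.2]
eef_rot: [[-0.982, -0.19, -0.005], [-0.19, 0.982, -0.0], [0.005, 0.001, -1.0]]
wrist_force: [-10.9, -1.6, 7.7]
grip_width: 0.1
finger_force: 5.3
```

Request:
servo_tool([
  [0, -1, 0, 0, 0, 0, 0],
  [0, -1, 0, 0, 0, 0, 0],
  [0, 10, 0, 0, 0, 0, 0],
  [0, 35, 0, 0, 0, 0, 0],
  [0, 65, 0, -20, 0, 0, 0],
  [0, 90, 0, -50, 0, 0, 0],
  [0, 110, 0, -85, 0, 0, 0],
  [0, 125, 0, -120, 0, 0, 0],
  [0, 135, 0, -150, 0, 0, 0],
  [0, 138, 0, -170, 0, 0, 0],
])

```text
time_s: 6.77
tool_pos: [353.8, -227.7, 241.2]
eef_rot: [[-0.982, -0.19, 0.007], [-0.19, 0.982, -0.002], [-0.007, -0.003, -1.0]]
wrist_force: [2.1, 0.2, -0.4]
grip_width: -0.4
finger_force: 0.0
```

```bash
python3 - <<'E'
from h import *
s=robot.sense(); M=robot.camera_model("wrist"); im=robot.read_camera("wrist")
print(s["time_s"],s["tool_pos"],s["joints"].round(2),s["wrist_force"].round(1))
cv2.imwrite("pics/w2.png",im[...,::-1])
for n in("drawer_front","cam_lock","lever_grip","bolt_pin","extractor"):
    print(n,[(round(r["conf"],2),np.round(r["at"]).tolist()) for r in robot.regions_of("wrist",n)[:1]])
yaw=np.radians(11.);R=np.array([[np.cos(yaw),-np.sin(yaw)],[np.sin(yaw),np.cos(yaw)]])
W=lambda x,y,z:np.r_[R@np.array([x,y])+[566,-217],z]
for n,p in dict(hub=(0,0,135),grip=(-5,-78,152),FL=(-50,80,92),FR=(-50,-80,92),plL=(-69,73,90),plR=(-69,-73,90),pin=(-35,0,114)).items(): print(n,proj("wrist",W(*p),M).round())
E
```

```text
6.7667 [ 353.75048067 -227.73339071  241.1956468 ] [-0.2  -0.01 -0.18  0.   -1.4  -1.18] [ 2.1  0.2 -0.4]
drawer_front [(0.9, [197.0, 282.0])]
cam_lock []
lever_grip [(0.23, [201.0, 288.0])]
bolt_pin [(0.65, [196.0, 284.0])]
extractor [(0.64, [203.0, 287.0])]
hub [223. 395.]
grip [139. 406.]
FL [301. 324.]
FR [151. 323.]
plL [295. 308.]
plR [156. 307.]
pin [224. 350.]
```

View pics/w2.png

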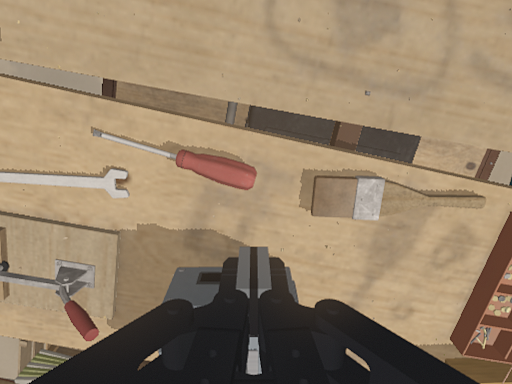

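The wrist view shows the plate now at row ~305, as predicted for the detent, with driver and brush undisturbed. The gripper hides the lever here, so I use the top camera.

```bash
python3 - <<'E'
from h import *
im=robot.read_camera("top")[...,::-1][115:245,205:365]
cv2.imwrite("pics/t2.png",cv2.resize(im,None,fx=4.6,fy=4.6,interpolation=cv2.INTER_CUBIC))
for n in("cam_lock","lever_grip","bolt_pin"):
    print(n,[(round(r["conf"],2),np.round(r["at"]).tolist()) for r in robot.regions_of("top",n)[:1]])
E
```

```text
cam_lock [(0.33, [284.0, 185.0])]
lever_grip [(0.71, [291.0, 163.0])]
bolt_pin [(0.89, [286.0, 191.0])]
```

View pics/t2.png

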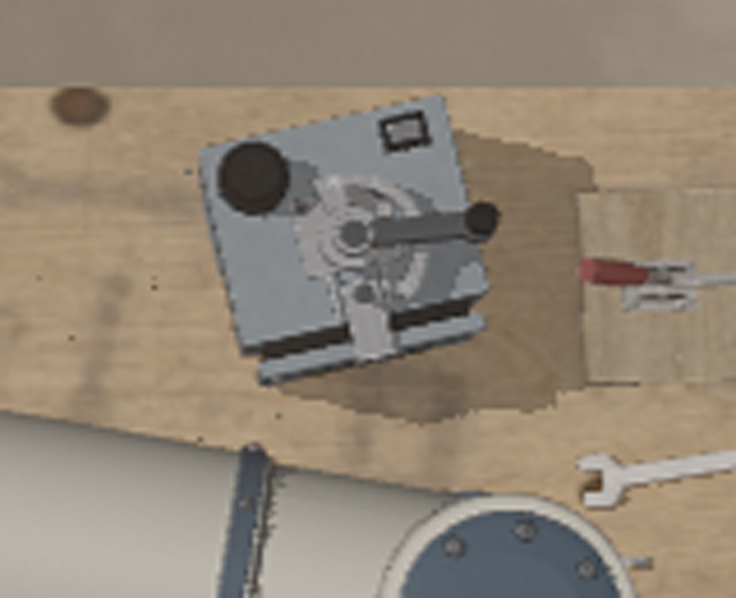

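```bash
python3 - <<'E'
from h import *
P=lambda x,y,z:atz("top",205+x/4.6,115+y/4.6,z)
yaw=np.radians(11.);R=np.array([[np.cos(yaw),np.sin(yaw)],[-np.sin(yaw),np.cos(yaw)]])
hub=P(355,233,135);print(hub)
for n,p in dict(pin=P(364,292,114),grip=P(482,219,152),FL=P(243,355,92),FR=P(487,290,92),BL=P(199,150,92),BR=P(443,97,92),pl=P(262,378,90),pr=P(483,322,90),spig=P(254,178,118)).items(): print(n,p.round(),(R@(p-hub)[:2]).round(1))
E
```

```text
[ 565.98566974 -216.25586036  135.        ]
pin [ 532. -222.  114.] [-34.6   0.5]
grip [ 570. -292.  152.] [-10.  -75.1]
FL [ 496. -147.   92.] [-55.3  81.4]
FR [ 534. -302.   92.] [-47.8 -77.7]
BL [ 627. -122.   92.] [77.9 80.8]
BR [ 658. -278.   92.] [ 78.3 -78. ]
pl [ 482. -159.   90.] [-71.8  72.8]
pr [ 514. -299.   90.] [-66.9 -71.1]
spig [ 604. -156.  118.] [48.9 52. ]
```

The top picture puts the pin 34.6 mm in front of the axis, so the drawer is at its detent. The lever is at about 0.1 rad. Now I move over to behind the lever bar.

Request:
servo_tool([
  [0, -10, -3, 0, 0, 0, 0],
  [0, -35, -10, 0, 0, 0, 0],
  [0, -68, -20, 0, 0, 0, 0],
  [0, -102, -31, 0, 0, 0, 0],
  [0, -136, -42, 0, 0, 0, 0],
  [0, -170, -52, 0, 0, 0, 0],
  [0, -200, -61, 0, 0, 0, 0],
  [0, -222, -68, 0, 0, 0, 0],
  [0, -236, -73, 0, 0, 0, 0],
  [0, -240, -73, 0, 0, 0, 0],
])

```text
time_s: 8.1
tool_pos: [605.3, -253.0, 234.4]
eef_rot: [[-0.982, -0.191, -0.003], [-0.191, 0.982, 0.001], [0.003, 0.001, -1.0]]
wrist_force: [-0.5, 0.4, -0.5]
grip_width: 0.0
finger_force: 0.0
```

Request:
servo_tool([
  [0, 0, 0, 10, 0, 0, 0],
  [0, 0, 0, 30, 0, 0, 0],
  [0, 0, 0, 50, 0, 0, 0],
  [0, 0, 0, 65, 0, 0, 0],
  [0, 0, 0, 72, 0, 0, 0],
  [0, 0, 0, 72, 0, 0, 0],
])

```text
time_s: 8.6
tool_pos: [601.4, -252.5, 163.2]
eef_rot: [[-0.982, -0.191, -0.004], [-0.191, 0.982, 0.001], [0.003, 0.002, -1.0]]
wrist_force: [-0.1, -0.3, -0.2]
grip_width: -0.2
finger_force: 0.0
```

Request:
servo_tool([
  [0, -3, 0, 12, 0, 0, 0],
  [0, -3, 0, 28, 0, 0, 0],
  [0, -3, 0, 38, 0, 0, 0],
  [0, -3, 0, 43, 0, 0, 0],
  [0, -3, 0, 43, 0, 0, 0],
  [0, -3, 0, 43, 0, 0, 0],
])

```text
time_s: 9.1
tool_pos: [606.2, -252.6, 122.7]
eef_rot: [[-0.982, -0.191, 0.0], [-0.191, 0.982, -0.001], [-0.0, -0.001, -1.0]]
wrist_force: [0.7, -0.7, 0.5]
grip_width: 0.0
finger_force: 0.0
```

```bash
python3 - <<'E'
from h import *
s=robot.sense();p=s["tool_pos"];R=s["eef_rot"];print(p,s["wrist_force"].round(1))
hub=np.array([566,-216.5,119.5])
for t in np.radians([5,10,20,30,40,50,60,70,80,90,100,110,120,130,140,150,160,170,175,180]):
    c,si=np.cos(t),np.sin(t);d=8+11*abs(c)+14.5*abs(si);r=42
    x,y=-r*si+d*c,-r*c-d*si; yw=np.radians(11);w=hub+[x*np.cos(yw)-y*np.sin(yw),x*np.sin(yw)+y*np.cos(yw),0]
    print(round(np.degrees(t)),np.round([x,y],1),(R.T@(w-p)).round(1))
E
```

```text
[ 606.20956002 -252.57827959  122.73356596] [ 0.7 -0.7  0.5]
5 [ 16.5 -43.6] [16.1 -0.5  3.2]
10 [ 13.7 -45.1] [18.9 -2.   3.2]
20 [  7.5 -47.4] [25.1 -4.3  3.2]
30 [  0.5 -48.8] [32.1 -5.7  3.2]
40 [ -7.3 -48.7] [39.9 -5.6  3.2]
50 [-15.3 -47.1] [47.9 -4.   3.2]
60 [-23.3 -43.6] [55.9 -0.5  3.2]
70 [-30.8 -38.2] [63.4  4.9  3.2]
80 [-37.2 -31.1] [69.7 12.   3.2]
90 [-42.  -22.5] [74.6 20.6  3.2]
100 [-45.6 -16.5] [78.1 26.6  3.2]
110 [-48.2  -9.5] [80.7 33.6  3.2]
120 [-49.4  -1.6] [82.  41.5  3.2]
130 [-49.    6.9] [81.6 50.   3.2]
140 [-46.7  15.6] [79.3 58.7  3.2]
150 [-42.5  24. ] [75.  67.1  3.2]
160 [-36.3  31.5] [68.8 74.6  3.2]
170 [-28.3  37.7] [60.9 80.8  3.2]
175 [-23.8  40.1] [56.4 83.2  3.2]
180 [-19.  42.] [51.6 85.1  3.2]
```

Request:
servo_tool([
  [0, 8, 0, 3, 0, 0, 0],
  [0, 16, -1, 3, 0, 0, 0],
  [0, 22, -3, 3, 0, 0, 0],
  [0, 28, -5, 3, 0, 0, 0],
  [0, 34, -6, 3, 0, 0, 0],
  [0, 40, -6, 3, 0, 0, 0],
  [0, 46, -5, 3, 0, 0, 0],
  [0, 52, -2, 3, 0, 0, 0],
  [0, 56, 0, 3, 0, 0, 0],
  [0, 56, 0, 3, 0, 0, 0],
])

```text
time_s: 9.93
tool_pos: [549.9, -262.9, 119.6]
eef_rot: [[-0.982, -0.191, -0.001], [-0.191, 0.982, -0.0], [0.001, 0.0, -1.0]]
wrist_force: [0.5, 0.2, 0.7]
grip_width: 0.2
finger_force: 0.2
```

```bash
cat > st.py <<'E'
from h import *
s=robot.sense();p=s["tool_pos"];R=s["eef_rot"];print(p,s["wrist_force"].round(1))
hub=np.array([566,-216.5,119.5]);d=R.T@(p-hub);print("ext rel hub",-d[0],d[1],p[2])
E
python3 st.py
```

```text
[ 549.8633124  -262.90321759  119.5995658 ] [0.5 0.2 0.7]
ext rel hub -24.690909050586672 -42.473668181860404 119.599565802735
```

Request:
servo_tool([
  [0, 6, 4, 0, 0, 0, 0],
  [0, 12, 11, 0, 0, 0, 0],
  [0, 15, 16, 0, 0, 0, 0],
  [0, 17, 20, 0, 0, 0, 0],
  [0, 19, 23, 0, 0, 0, 0],
  [0, 21, 26, 0, 0, 0, 0],
  [0, 22, 30, 0, 0, 0, 0],
  [0, 24, 34, 0, 0, 0, 0],
  [0, 25, 38, 0, 0, 0, 0],
  [0, 25, 41, 0, 0, 0, 0],
])

```text
time_s: 10.77
tool_pos: [519.0, -228.4, 119.9]
eef_rot: [[-0.982, -0.191, 0.001], [-0.191, 0.982, -0.002], [-0.001, -0.002, -1.0]]
wrist_force: [3.6, -5.2, 0.8]
grip_width: 0.1
finger_force: 2.9
```

```bash
python3 st.py
```

```text
[ 518.95301338 -228.43101051  119.93939142] [ 3.6 -5.2  0.8]
ext rel hub -48.458928460716514 -2.733533327120113 119.93939142139027
```

Request:
servo_tool([
  [0, 0, 4, 0, 0, 0, 0],
  [0, -1, 8, 0, 0, 0, 0],
  [0, -2, 13, 0, 0, 0, 0],
  [0, -3, 17, 0, 0, 0, 0],
  [0, -5, 21, 0, 0, 0, 0],
  [0, -7, 26, 0, 0, 0, 0],
  [0, -10, 30, 0, 0, 0, 0],
  [0, -13, 33, 0, 0, 0, 0],
  [0, -17, 36, 0, 0, 0, 0],
  [0, -17, 36, 0, 0, 0, 0],
])

```text
time_s: 11.6
tool_pos: [526.8, -189.7, 119.0]
eef_rot: [[-0.982, -0.19, -0.004], [-0.19, 0.982, -0.001], [0.004, -0.0, -1.0]]
wrist_force: [-1.1, -2.0, 0.6]
grip_width: -0.2
finger_force: 0.6
```

```bash
python3 st.py
```

```text
[ 526.75941488 -189.65864314  118.99052004] [-1.1 -2.   0.6]
ext rel hub -33.40875836401355 33.822885842400865 118.99052003667317
```

Request:
servo_tool([
  [0, -3, 3, 0, 0, 0, 0],
  [0, -6, 5, 0, 0, 0, 0],
  [0, -9, 6, 0, 0, 0, 0],
  [0, -12, 7, 0, 0, 0, 0],
  [0, -14, 8, 0, 0, 0, 0],
  [0, -16, 8, 0, 0, 0, 0],
  [0, -16, 8, 0, 0, 0, 0],
])

```text
time_s: 12.18
tool_pos: [539.7, -178.5, 118.3]
eef_rot: [[-0.982, -0.19, -0.007], [-0.19, 0.982, -0.0], [0.007, 0.001, -1.0]]
wrist_force: [-4.5, -3.7, 2.9]
grip_width: 0.2
finger_force: 2.4
```

```bash
python3 st.py
```

```text
[ 539.73222129 -178.54148316  118.28813735] [-4.5 -3.7  2.9]
ext rel hub -18.55826008299488 42.26114454075135 118.28813734768025
```

Request:
servo_tool([
  [0, -1, 0, 0, 0, 0, 0],
  [0, -2, 0, 0, 0, 0, 0],
  [0, -3, 0, 0, 0, 0, 0],
  [0, -3, 0, 0, 0, 0, 0],
  [0, -3, 0, 0, 0, 0, 0],
])

```text
time_s: 12.6
tool_pos: [541.6, -177.7, 118.2]
eef_rot: [[-0.982, -0.19, -0.009], [-0.19, 0.982, 0.0], [0.009, 0.002, -1.0]]
wrist_force: [-7.8, -2.6, 4.4]
grip_width: -0.3
finger_force: 3.9
```

```bash
python3 st.py
```

```text
[ 541.61040782 -177.73732997  118.19729391] [-7.8 -2.6  4.4]
ext rel hub -16.559432267823418 42.69149777460771 118.19729390769508
```

Request:
servo_tool([
  [0, -1, 0, 0, 0, 0, 0],
  [0, -2, 0, 0, 0, 0, 0],
  [0, -3, 0, 0, 0, 0, 0],
  [0, -4, 0, 0, 0, 0, 0],
  [0, -4, 0, 0, 0, 0, 0],
])

```text
time_s: 13.02
tool_pos: [541.8, -177.7, 118.2]
eef_rot: [[-0.982, -0.19, -0.017], [-0.19, 0.982, -0.001], [0.016, 0.002, -1.0]]
wrist_force: [-18.5, -3.4, 10.8]
grip_width: 0.2
finger_force: 9.3
```

```bash
python3 st.py
```

```text
[ 541.75823021 -177.71161344  118.17391348] [-18.5  -3.4  10.8]
ext rel hub -16.41265064585243 42.68131034561183 118.17391347796618
```

The force jumped with no motion, so the lever is at its stop. I back off, rise, retreat and check.

Request:
servo_tool([
  [0, 5, 0, 0, 0, 0, 0],
  [0, 20, 0, 0, 0, 0, 0],
  [0, 30, 0, -15, 0, 0, 0],
  [0, 40, 0, -45, 0, 0, 0],
  [0, 65, 0, -80, 0, 0, 0],
  [0, 100, 0, -110, 0, 0, 0],
  [0, 135, 0, -125, 0, 0, 0],
  [0, 165, 0, -130, 0, 0, 0],
  [0, 185, 0, -130, 0, 0, 0],
  [0, 190, 0, -130, 0, 0, 0],
])

```text
time_s: 13.85
tool_pos: [360.1, -212.6, 249.9]
eef_rot: [[-0.982, -0.19, 0.001], [-0.19, 0.982, 0.001], [-0.001, 0.001, -1.0]]
wrist_force: [0.1, -0.3, 0.2]
grip_width: 0.0
finger_force: 0.0
```

```bash
python3 - <<'E'
from h import *
s=robot.sense();print(s["tool_pos"],s["wrist_force"].round(1))
im=robot.read_camera("top")[...,::-1][115:245,205:365]
cv2.imwrite("pics/t3.png",cv2.resize(im,None,fx=4.6,fy=4.6,interpolation=cv2.INTER_CUBIC))
E
```

```text
[ 360.11021295 -212.56017282  249.85220646] [ 0.1 -0.3  0.2]
```

View pics/t3.png

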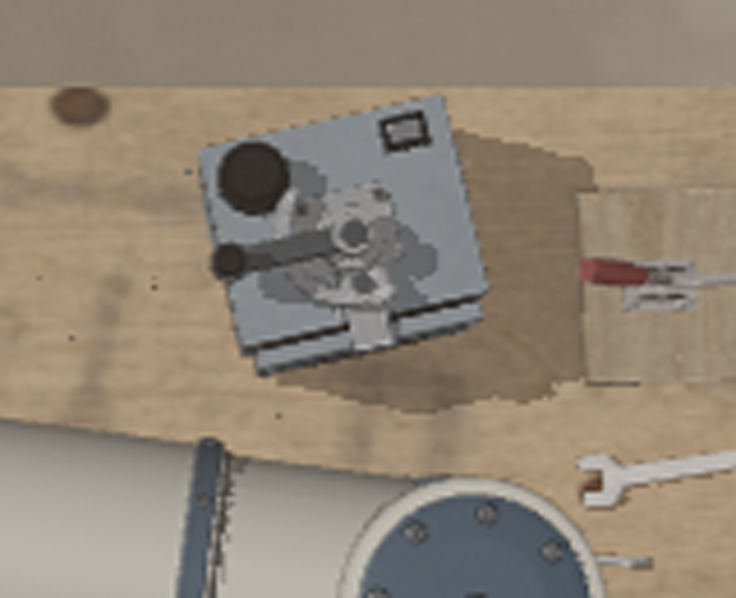

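The picture shows the lever pointing to the extractor's +y (grip at (230,261), hub at (355,233)) parallel to the front. The pin is hooked at (362,280), the plate gap has narrowed, and the spanner is where it was.

```bash
python3 -c "
from workcell import robot
print(robot.job_done())"
```

```text
the job is handed in; nothing more can be done
None
```

The drawer is clicked home and drawn tight, and the cam lock is turned clockwise to its locked stop. I never moved the bystanders, and the job was handed in at about 14 s.

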